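# Roll the tote of filled balm tins into its station bay

### The arm

A 7-joint arm with a two-finger parallel gripper is mounted at the origin on a cart in front of the work surface, level with it; the furniture and walls round the work are solid. World frame = base frame: x ahead of the robot, y to its left, z up, the work surface at z = 0. Lengths are in m, angles in rad, forces in N, time in s.
With the tool pointing down it reaches from about 0.425 to 0.925 m from the base axis. Payload 6.8 kg.
Tool frame: the origin (TCP) lies between the finger pads; the fingertips stand 11 mm ahead of it and the grasp point (between the pads) lies 8 mm behind it; z points along the fingers, y is the line along which they close (so a half turn about z gives the same grasp; the last joint's range is limited). The gripper opens to 85 mm and grips with 20 to 120 N. Pads are 22 mm wide; open, the fingers measure 114 mm over their backs; the gripper's body (76 mm by 85 mm) begins 54 mm behind the grasp point. The pads swing forward as they close: fully open they stand 13 mm farther back than shut.
Start: joints at [1.214, 0.477, 0.022, 1.555, -0.011, 1.109, -0.083], TCP at [0.166, -0.654, 0.242] pointing down, gripper open.
Joint ranges: [-2.96, 2.96], [-0.34, 2.1], [-1.41, 1.46], [0.24, 2.44], [-1.37, 4.51], [0.17, 1.92], [-2.96, 2.96]. Speed limits (rad/s): [2.39, 2.39, 3.14, 3.14, 3.14, 3.14, 3.14].

### API

Orientations are given as a rotation vector (axis times angle).
In Python, from bench import r gives the robot as it stands.
- The arm moves only by the tool send_rows, never from a script. Its argument "deltas" is a list of rows, each an object of numbers: "dx", "dy", "dz": the shift along the world's x, y, z in mm; "rx", "ry", "rz": the turn, a rotation vector about the world's x, y, z in degrees. A call has 1 to 5 rows; each row is the pose to reach, as a shift and turn from the pose commanded when the call began; what a row does not reach only later rows make up. A row lasts 1/12 s, in which the tool goes at most 41.7 mm and 7.16 degrees, less where a joint would pass 70% of its speed; a pose out of reach is approached as far as the arm can. A call with a gripper value outside its range is refused whole. "jaw" is the finger opening in mm, from 0 to 85.4, set as the call begins (left out, the last holds). The fingers move at their own pace and stop on an object; "newtons" is the grip in N (left out, the last holds). Time passes only in rows, so rows that repeat a pose let the fingers close. It gives the time, the measured TCP pose, the force, the opening and the grip force at its end, in the units of the state.
- r.get_obs(): the state, without advancing time (a new reading comes with each control period).
- r.grab_frame(name): name is "scene" or "top" or "wrist"; returns a dict with "frame" (400x640x3 uint8, blue, green, red), "z_map" (400x640 float32, m along the optical axis (not along the pixel's ray), 0 where there is no reading), "vertical_fov" (degrees; the focal length in pixels is half the picture's height over the tangent of half this angle, whatever the lens; pixels are square), "cx", "cy" (the principal point, pixels), "distortion" ([k1, k2, p1, p2, k3] as OpenCV has them; the pictures are not rectified), "xyz" and "orientation" of the camera in the world. Camera axes: x right, y down, z forward; pixel columns grow to the right and rows downward; lengths in m; the calibration is good to about 2 mm. A picture is of the moment at which its call begins.
- r.hand_in(): hands the job in; it is judged then, once.
The state is a dict: "clock": time; "joints": joint angles; "qvel": joint speeds; "tau": joint torques, N m; "tcp_pos": TCP position; "orientation": TCP orientation; "contact_force": force on the tool from outside, world axes, zero at the start; "moment": the same for the moment, N m; "grip_width": finger opening in m; "gripper_force": force on a finger pad.
Only numpy, scipy, OpenCV 4.12 (cv2) and the standard library are available. Lean on these libraries where they do the work, as an engineer would, in place of code of your own. Each camera call takes 0.05 s, during which the arm holds its last target. There are 200 camera calls.

### The job

Two blue totes stand on the two lanes of the roller conveyor. Gently push the tote whose tins are filled with green balm along its rollers until it is fully home against the bumper in the green bay at the end of its own lane. Do not lift it off the rollers, and leave the tote of empty tins where it is.

Things in the scene. Friction and masses are not known exactly. Their poses are not given: they have to be found in the camera images.
- conveyor: bench roller conveyor 182 (x) x 520 (y) mm; origin on the worktop, midway between its two lanes; y along the lanes, z up. Lane centres at x = -44 and +44 mm; guides 77 mm apart and 57 mm high, a 12 mm spine between. Each lane has 12 level passive 24 mm rollers, 42 mm apart, tops at z = 45 mm; a tote stops soon when no longer pushed. The +y end is open (last roller y = +225 mm)
- bay_end (a point): point on the spine between the two bays at the conveyor's -y end, in line with the faces of the two black rubber bumpers, 90 mm above the worktop (x = 0, y = -255 mm in the conveyor's frame). The green bay cheeks, 90 mm high, run from y = -140 mm to the end plate. A tote that is home has its origin at y = -185 mm; its +y end then stands 25 mm outside the cheeks
- filled_tote: open blue plastic tote 68 (x) x 140 (y) x 50 mm high, 3.5 mm walls; origin at the centre of its underside, long side along its y; 0.2 to 0.4 kg. Holds two loose metal tins (55 mm across, 24 mm high), filled with green balm. Starts on either lane, origin at y = +50 to +150 mm in the conveyor's frame; push this one towards the conveyor's -y end
- empty_tote: open blue plastic tote 68 (x) x 140 (y) x 50 mm high, 3.5 mm walls; origin at the centre of its underside, long side along its y; 0.2 to 0.4 kg. Holds two loose metal tins (55 mm across, 24 mm high), empty with bare metal insides. It starts on the other lane and must stay where it is

How it is judged:
By the outcome, as a careful person would: the job done as asked, in the order asked, and still so for the second after the job is handed in, with the robot touching nothing.
It also fails if it takes over 32 s, if anything falls off the work surface, if the arm or the gripper's body presses on something with over 40 N, if the wrist force passes 120 N, or if a joint passes its speed limit or range.

## Working session

There is one attempt and no reset: what is moved stays moved. The work goes in short steps, Python scripts to look and compute and a tool call to move; the robot and the scene stay as the last step left them, time stands still between calls to the robot, and variables do not carry over. Pictures are saved under pics/ and viewed, at most 10 in all, crops included, and the job is handed in when it is done.

Besides the shell and the picture viewer there is one more tool, called after "Request:" as name(argument=value, ...), one argument or row to a line, values as JSON. send_rows: Moves the arm, as the interface text tells. Its arguments: {"type":"object","properties":{"deltas":{"type":"array","items":{"type":"object","properties":{"dx":{"type":"number"},"dy":{"type":"number"},"dz":{"type":"number"},"rx":{"type":"number"},"ry":{"type":"number"},"rz":{"type":"number"}}}},"jaw":{"type":"number"},"newtons":{"type":"number"}},"required":["deltas"]}

```bash
mkdir -p pics; cat > h.py <<'E'
import numpy as np, cv2
from scipy.spatial.transform import Rotation as R
from bench import r
def grab(n):
    f=r.grab_frame(n); np.savez(f'{n}.npz',**f); return f
def pts(f,uv,depth=None,z=None):
    uv=np.array(uv,float).reshape(-1,1,2); H=f['frame'].shape[0]
    F=H/2/np.tan(np.radians(float(f['vertical_fov']))/2)
    K=np.array([[F,0,float(f['cx'])],[0,F,float(f['cy'])],[0,0,1]])
    n=cv2.undistortPoints(uv,K,np.array(f['distortion'],float)).reshape(-1,2)
    d=np.c_[n,np.ones(len(n))]
    o=np.array(f['orientation'],float); M=R.from_rotvec(o).as_matrix() if o.size==3 else o.reshape(3,3)
    D=d@M.T; c=np.array(f['xyz'],float)
    if z is not None: t=(z-c[2])/D[:,2]
    else:
        i=uv.reshape(-1,2).round().astype(int); t=f['z_map'][i[:,1],i[:,0]]
    return c+D*t[:,None]
E
python3 - <<'E'
from h import *
for n in('scene','top'):
    f=grab(n); cv2.imwrite(f'pics/{n}0.png',f['frame']); print(n,f['xyz'],f['orientation'],f['vertical_fov'],f['distortion'])
print(r.get_obs())
E
```

```text
scene [0.04539491 0.62363363 0.4376329 ] [-0.72648663  2.29131099 -1.50297968] 48.72163904482343 [-0.02576645  0.          0.          0.          0.        ]
top [ 0.38765742 -0.00804529  0.91652996] [-2.129524    2.18653661 -0.1103835 ] 53.1932213714216 [-0.07083622  0.          0.          0.          0.        ]
{'clock': 0.1, 'joints': array([ 1.21388   ,  0.47772248,  0.0223491 ,  1.55634536, -0.01150959,
        1.10929219, -0.08311914]), 'qvel': array([ 6.32560016e-04,  2.92708270e-04,  1.42182509e-03, -2.41233619e-03,
        6.66439055e-04,  4.49482753e-05, -3.71517596e-04]), 'tau': array([ 4.38118717e-03, -5.97759497e+01,  1.61387924e+00, -2.81950414e+01,
        1.29395377e-02,  5.02920346e-03,  1.66576802e-05]), 'tcp_pos': array([ 0.16608725, -0.65372029,  0.24142271]), 'orientation': array([-3.11571779e+00, -3.89618654e-01,  4.95555867e-04]), 'contact_force': array([ 0.24874957,  0.11306657, -0.3403639 ]), 'moment': array([ 0.00581953, -0.03333996, -0.01743264]), 'gripper_force': 0.0, 'grip_width': 0.08494964794482505}
```

View pics/top0.png

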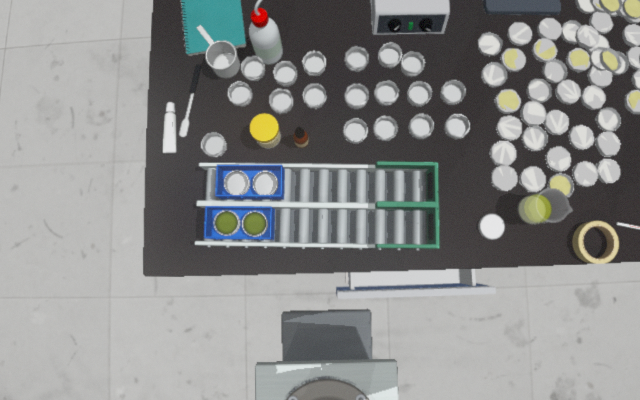

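View pics/scene0.png

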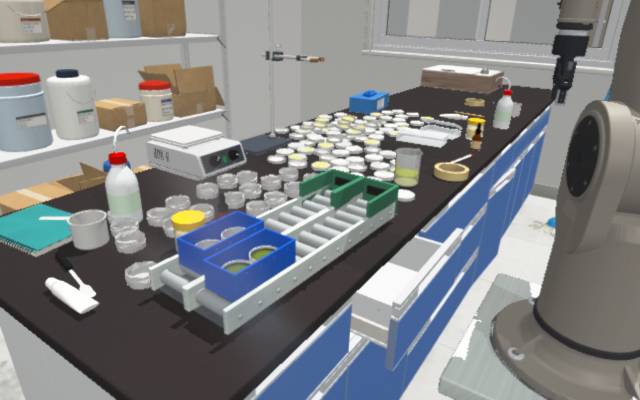

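The top view shows the filled (green) tote on the near lane at about (240,223). The empty one is on the far lane at about (250,182). The green bays are at the right, x≈377–438. Next I'll locate the conveyor and tote.

```bash
python3 - <<'E'
from h import *
f=np.load('top.npz')
hsv=cv2.cvtColor(f['frame'],cv2.COLOR_BGR2HSV)
b=cv2.inRange(hsv,(108,120,60),(128,255,255)); g=cv2.inRange(hsv,(65,90,40),(88,255,200))
b[:,:190]=0;b[:150]=0;b[252:]=0;g[:155]=0;g[252:]=0;g[:,:350]=0;g[:,445:]=0
for nm,m,z in(('blue',b,.095),('green',g,.09)):
    cs,_=cv2.findContours(m,cv2.RETR_EXTERNAL,cv2.CHAIN_APPROX_NONE)
    for c in cs:
        if cv2.contourArea(c)<150: continue
        P=pts(f,c.reshape(-1,2),z=z)
        q=cv2.minAreaRect((P[:,:2]*1000).astype(np.float32)); print(nm,q,cv2.boxPoints(q).round().tolist(), 'medz',np.median(pts(f,c.reshape(-1,2))[:,2]))
# white guides ends / depth: points above 0.04
ys,xs=np.mgrid[150:260,185:450]; P=pts(f,np.c_[xs.ravel(),ys.ravel()])
for lo,hi in((.05,.064),(.084,.094)):
    s=P[(P[:,2]>lo)&(P[:,2]<hi)]
    q=cv2.minAreaRect((s[:,:2]*1000).astype(np.float32));print(lo,q,cv2.boxPoints(q).round().tolist())
for uv in [(199,164),(199,204),(196,243),(375,165),(375,247),(436,164),(438,205),(438,246)]: print(uv,pts(f,[uv])[0].round(3),pts(f,[uv],z=.057)[0].round(3),pts(f,[uv],z=.09)[0].round(3))
E
```

```text
blue ((460.0623779296875, 171.80654907226562), (147.12213134765625, 68.8556900024414), 88.41673278808594) [[424.0, 99.0], [492.0, 97.0], [497.0, 244.0], [428.0, 246.0]] medz 0.09455551164791309
blue ((545.8164672851562, 149.73890686035156), (143.5717010498047, 70.51468658447266), 88.1932601928711) [[508.0, 79.0], [579.0, 77.0], [583.0, 220.0], [513.0, 223.0]] medz 0.08536856722026676
green ((489.9564514160156, -179.94784545898438), (130.91790771484375, 181.71023559570312), 87.52208709716797) [[396.0, -241.0], [578.0, -249.0], [584.0, -118.0], [402.0, -111.0]] medz 0.08965340129294852
0.05 ((498.16375732421875, 17.69805908203125), (511.4863586425781, 183.03768920898438), 87.64328002929688) [[396.0, -234.0], [579.0, -242.0], [600.0, 269.0], [417.0, 277.0]]
0.084 ((497.3189392089844, -1.8963165283203125), (487.38946533203125, 182.46470642089844), 87.5427474975586) [[396.0, -241.0], [578.0, -249.0], [599.0, 238.0], [417.0, 245.0]]
(199, 164) [0.596 0.27  0.055] [0.596 0.269 0.057] [0.588 0.258 0.09 ]
(199, 204) [0.506 0.268 0.057] [0.506 0.268 0.057] [0.502 0.257 0.09 ]
(196, 243) [0.421 0.273 0.06 ] [0.421 0.274 0.057] [0.42  0.263 0.09 ]
(375, 165) [ 0.581 -0.12   0.06 ] [ 0.582 -0.12   0.057] [ 0.575 -0.116  0.09 ]
(375, 247) [ 0.403 -0.113  0.059] [ 0.403 -0.113  0.057] [ 0.402 -0.109  0.09 ]
(436, 164) [ 0.574 -0.246  0.089] [ 0.581 -0.255  0.057] [ 0.573 -0.245  0.09 ]
(438, 205) [ 0.486 -0.245  0.089] [ 0.49  -0.254  0.057] [ 0.486 -0.244  0.09 ]
(438, 246) [ 0.401 -0.239  0.091] [ 0.401 -0.249  0.057] [ 0.401 -0.239  0.09 ]
```

Measured in the world frame:
- **Conveyor:** centre ≈ (498, 14) mm, yaw ≈ -2.4°, so the lane direction is (0.0426, 0.999).
- **Filled tote:** its +y end is at about y = 243, with lane x ≈ 463 there.
- **Home:** the +y end belongs at about (449, -99).

I'll close the fingers and swing round at height with the tool's x axis along the lane.

Request:
send_rows(
  deltas=[
    {"dx": 28, "dy": 24, "rz": 6},
    {"dx": 56, "dy": 48, "rz": 12},
    {"dx": 84, "dy": 72, "rz": 18},
    {"dx": 112, "dy": 96, "rz": 24},
    {"dx": 140, "dy": 120, "rz": 30},
  ],
  jaw=0,
  newtons=20,
)

```text
$.deltas[0]: bad value
```

Request:
send_rows(
  deltas=[
    {"dx": 28, "dy": 24, "rz": 6},
    {"dx": 56, "dy": 48, "rz": 12},
    {"dx": 84, "dy": 72, "rz": 18},
    {"dx": 112, "dy": 96, "rz": 24},
    {"dx": 140, "dy": 120, "rz": 30},
  ],
)

```text
$.deltas[0]: bad value
```

Request:
send_rows(
  deltas=[
    {"dx": 18, "dy": 34, "rz": 3},
    {"dx": 36, "dy": 68, "rz": 6},
    {"dx": 54, "dy": 102, "rz": 9},
    {"dx": 72, "dy": 136, "rz": 12},
    {"dx": 90, "dy": 170, "rz": 13.3},
  ],
)

```text
$.deltas[0]: bad value
```

Request:
send_rows(
  deltas=[
    {"dx": 0, "dy": 38},
    {"dx": 0, "dy": 76},
    {"dx": 0, "dy": 114},
    {"dx": 0, "dy": 152},
    {"dx": 0, "dy": 190},
  ],
)

```text
$.deltas[0]: bad value
```

Every field has to be given in each row.

Request:
send_rows(
  deltas=[
    {"dx": 28, "dy": 24, "dz": 0, "rx": 0, "ry": 0, "rz": 6},
    {"dx": 56, "dy": 48, "dz": 0, "rx": 0, "ry": 0, "rz": 12},
    {"dx": 84, "dy": 72, "dz": 0, "rx": 0, "ry": 0, "rz": 18},
    {"dx": 112, "dy": 96, "dz": 0, "rx": 0, "ry": 0, "rz": 24},
    {"dx": 140, "dy": 120, "dz": 0, "rx": 0, "ry": 0, "rz": 30},
  ],
  jaw=0,
  newtons=20,
)

```text
clock: 0.52
tcp_pos: [0.3071, -0.5327, 0.2419]
orientation: [-2.907, -1.19, 0.0]
contact_force: [0.9, -0.4, -0.1]
grip_width: 0.0254
gripper_force: 0.0
```

Request:
send_rows(
  deltas=[
    {"dx": 28, "dy": 24, "dz": 0, "rx": 0, "ry": 0, "rz": 6},
    {"dx": 56, "dy": 48, "dz": 0, "rx": 0, "ry": 0, "rz": 12},
    {"dx": 84, "dy": 72, "dz": 0, "rx": 0, "ry": 0, "rz": 18},
    {"dx": 112, "dy": 96, "dz": 0, "rx": 0, "ry": 0, "rz": 24},
    {"dx": 140, "dy": 120, "dz": 0, "rx": 0, "ry": 0, "rz": 30},
  ],
)

```text
clock: 0.93
tcp_pos: [0.4471, -0.4128, 0.2421]
orientation: [-2.5, -1.902, 0.0]
contact_force: [0.5, -0.6, 0.0]
grip_width: -0.0001
gripper_force: 0.0
```

Request:
send_rows(
  deltas=[
    {"dx": 18, "dy": 34, "dz": 0, "rx": 0, "ry": 0, "rz": 3},
    {"dx": 36, "dy": 68, "dz": 0, "rx": 0, "ry": 0, "rz": 6},
    {"dx": 54, "dy": 102, "dz": 0, "rx": 0, "ry": 0, "rz": 9},
    {"dx": 72, "dy": 136, "dz": 0, "rx": 0, "ry": 0, "rz": 12},
    {"dx": 90, "dy": 170, "dz": 0, "rx": 0, "ry": 0, "rz": 13.3},
  ],
)

```text
clock: 1.35
tcp_pos: [0.5365, -0.2425, 0.242]
orientation: [-2.265, -2.176, 0.0]
contact_force: [0.6, -0.1, 0.1]
grip_width: 0.0001
gripper_force: 0.0
```

Request:
send_rows(
  deltas=[
    {"dx": 0, "dy": 38, "dz": 0, "rx": 0, "ry": 0, "rz": 0},
    {"dx": 0, "dy": 76, "dz": 0, "rx": 0, "ry": 0, "rz": 0},
    {"dx": 0, "dy": 114, "dz": 0, "rx": 0, "ry": 0, "rz": 0},
    {"dx": 0, "dy": 152, "dz": 0, "rx": 0, "ry": 0, "rz": 0},
    {"dx": 0, "dy": 190, "dz": 0, "rx": 0, "ry": 0, "rz": 0},
  ],
)

```text
clock: 1.77
tcp_pos: [0.5356, -0.0525, 0.242]
orientation: [-2.268, -2.173, 0.001]
contact_force: [0.6, 0.6, 0.5]
grip_width: 0.0003
gripper_force: 0.0
```

Request:
send_rows(
  deltas=[
    {"dx": -7, "dy": 36, "dz": 0, "rx": 0, "ry": 0, "rz": 0},
    {"dx": -14, "dy": 72, "dz": 0, "rx": 0, "ry": 0, "rz": 0},
    {"dx": -21, "dy": 108, "dz": 0, "rx": 0, "ry": 0, "rz": 0},
    {"dx": -28, "dy": 144, "dz": 0, "rx": 0, "ry": 0, "rz": 0},
    {"dx": -35, "dy": 180, "dz": 0, "rx": 0, "ry": 0, "rz": 0},
  ],
)

```text
clock: 2.18
tcp_pos: [0.5004, 0.1272, 0.2421]
orientation: [2.269, 2.173, -0.001]
contact_force: [-0.0, -0.8, -0.5]
grip_width: 0.0001
gripper_force: 0.0
```

Request:
send_rows(
  deltas=[
    {"dx": -7, "dy": 36, "dz": 0, "rx": 0, "ry": 0, "rz": 0},
    {"dx": -14, "dy": 72, "dz": 0, "rx": 0, "ry": 0, "rz": 0},
    {"dx": -21, "dy": 108, "dz": 0, "rx": 0, "ry": 0, "rz": 0},
    {"dx": -28, "dy": 144, "dz": 0, "rx": 0, "ry": 0, "rz": 0},
    {"dx": -36, "dy": 173, "dz": 0, "rx": 0, "ry": 0, "rz": 0},
  ],
)

```text
clock: 2.6
tcp_pos: [0.4642, 0.3014, 0.2422]
orientation: [-2.266, -2.174, -0.0]
contact_force: [0.8, 0.7, 0.2]
grip_width: 0.0
gripper_force: 0.0
```

```bash
python3 - <<'E'
from h import *
f=grab('wrist'); cv2.imwrite('pics/w1.png',f['frame'])
b=cv2.inRange(cv2.cvtColor(f['frame'],cv2.COLOR_BGR2HSV),(108,120,60),(128,255,255))
v,u=np.nonzero(b); P=pts(f,np.c_[u,v]); s=P[(P[:,2]>.088)&(P[:,2]<.1)]
for lo,hi in((.4,.503),(.503,.6)):
    q=s[(s[:,0]>lo)&(s[:,0]<hi)]; print(len(q),np.percentile(q,[1,99],axis=0).round(4).tolist() if len(q) else 0)
o=r.get_obs();print(o['tcp_pos'],o['orientation'],o['joints'])
E
```

```text
330 [[0.4334, 0.1056, 0.0884], [0.4982, 0.2444, 0.0953]]
600 [[0.5186, 0.1033, 0.0882], [0.5863, 0.2208, 0.0953]]
[0.46123005 0.3077948  0.24273943] [-2.25559487 -2.17987859 -0.00478023] [-0.1550618   0.35308275 -0.67398352  1.81210991  0.24472728  1.05887814
 -0.95340084]
```

View pics/w1.png

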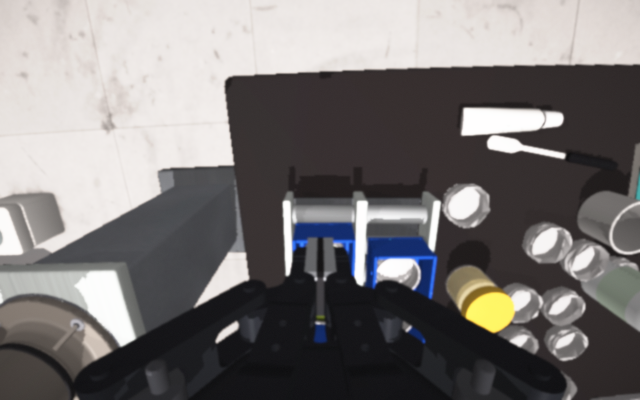

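The wrist view shows the closed fingers at about (320,255), in line with the near lane. The tote's +y end is at y≈0.244 and its centre at x≈0.466, which agrees with the top view. Now I'll descend behind it.

Request:
send_rows(
  deltas=[
    {"dx": 1, "dy": 0, "dz": -35, "rx": 0, "ry": 0, "rz": 0},
    {"dx": 2, "dy": 0, "dz": -70, "rx": 0, "ry": 0, "rz": 0},
    {"dx": 2, "dy": 0, "dz": -105, "rx": 0, "ry": 0, "rz": 0},
    {"dx": 2, "dy": 0, "dz": -140, "rx": 0, "ry": 0, "rz": 0},
    {"dx": 2, "dy": 0, "dz": -164, "rx": 0, "ry": 0, "rz": 0},
  ],
)

```text
clock: 3.07
tcp_pos: [0.4659, 0.2972, 0.075]
orientation: [-2.268, -2.173, 0.006]
contact_force: [-0.7, -0.8, -0.7]
grip_width: -0.0001
gripper_force: 0.0
```

Request:
send_rows(
  deltas=[
    {"dx": 0, "dy": -8, "dz": 0, "rx": 0, "ry": 0, "rz": 0},
    {"dx": -1, "dy": -16, "dz": 0, "rx": 0, "ry": 0, "rz": 0},
    {"dx": -1, "dy": -24, "dz": 0, "rx": 0, "ry": 0, "rz": 0},
    {"dx": -1, "dy": -32, "dz": 0, "rx": 0, "ry": 0, "rz": 0},
    {"dx": -1, "dy": -36, "dz": 0, "rx": 0, "ry": 0, "rz": 0},
  ],
)

```text
clock: 3.48
tcp_pos: [0.4675, 0.2612, 0.08]
orientation: [2.269, 2.17, 0.003]
contact_force: [0.2, 0.2, 0.6]
grip_width: 0.0003
gripper_force: 0.0
```

Request:
send_rows(
  deltas=[
    {"dx": 0, "dy": -4, "dz": 0, "rx": 0, "ry": 0, "rz": 0},
    {"dx": 0, "dy": -8, "dz": 0, "rx": 0, "ry": 0, "rz": 0},
    {"dx": -1, "dy": -12, "dz": 0, "rx": 0, "ry": 0, "rz": 0},
    {"dx": -1, "dy": -16, "dz": 0, "rx": 0, "ry": 0, "rz": 0},
    {"dx": -1, "dy": -20, "dz": 0, "rx": 0, "ry": 0, "rz": 0},
  ],
)

```text
clock: 3.9
tcp_pos: [0.4651, 0.2427, 0.0785]
orientation: [-2.268, -2.174, -0.0]
contact_force: [0.1, 0.2, 0.3]
grip_width: -0.0001
gripper_force: 0.2
```

Request:
send_rows(
  deltas=[
    {"dx": 0, "dy": -6, "dz": 0, "rx": 0, "ry": 0, "rz": 0},
    {"dx": 0, "dy": -12, "dz": 0, "rx": 0, "ry": 0, "rz": 0},
    {"dx": -1, "dy": -18, "dz": 0, "rx": 0, "ry": 0, "rz": 0},
    {"dx": -1, "dy": -24, "dz": 0, "rx": 0, "ry": 0, "rz": 0},
    {"dx": -1, "dy": -30, "dz": 0, "rx": 0, "ry": 0, "rz": 0},
  ],
)

```text
clock: 4.32
tcp_pos: [0.4641, 0.212, 0.0782]
orientation: [-2.268, -2.173, 0.001]
contact_force: [0.6, 0.7, 0.5]
grip_width: -0.0003
gripper_force: 0.2
```

```bash
cat > look.py <<'E'
from h import *
import sys
f=grab('scene'); cv2.imwrite(f'pics/{sys.argv[1]}.png',f['frame'])
for n in('scene','top'):
    f=grab(n)
    b=cv2.inRange(cv2.cvtColor(f['frame'],cv2.COLOR_BGR2HSV),(108,120,60),(128,255,255))
    v,u=np.nonzero(b); P=pts(f,np.c_[u,v]); s=P[(P[:,2]>.085)&(P[:,2]<.102)&(P[:,1]<.27)]
    for lo,hi in((.4,.503),(.503,.6)):
        q=s[(s[:,0]>lo)&(s[:,0]<hi)]; print(n,len(q),np.percentile(q,[1,99],axis=0).round(4).tolist() if len(q) else 0)
print(r.get_obs()['tcp_pos'],r.get_obs()['clock'])
E
python3 look.py s2
```

```text
scene 620 [[0.424, 0.0581, 0.0851], [0.4909, 0.1989, 0.0947]]
scene 375 [[0.5136, 0.0825, 0.0852], [0.5842, 0.2217, 0.0947]]
top 304 [[0.4231, 0.0566, 0.0859], [0.4928, 0.1963, 0.0992]]
top 341 [[0.5129, 0.0805, 0.0854], [0.5829, 0.2197, 0.0985]]
[0.46428318 0.21192355 0.07823476] 4.4667
```

View pics/s2.png

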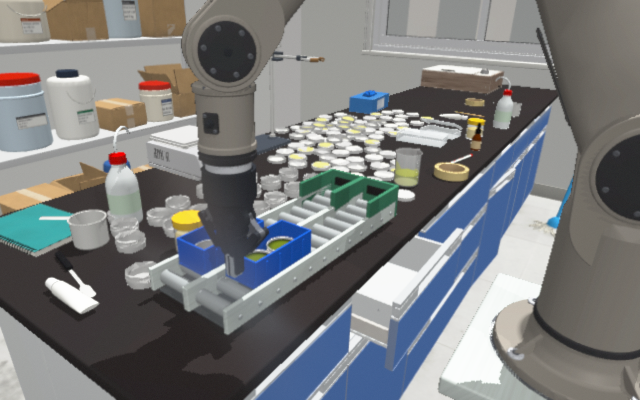

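The scene view shows the finger at about (237,262) behind the filled tote. The tote is moving along its rollers and the empty tote hasn't moved. I'll keep pushing gently.

Request:
send_rows(
  deltas=[
    {"dx": -1, "dy": -8, "dz": 0, "rx": 0, "ry": 0, "rz": 0},
    {"dx": -1, "dy": -16, "dz": 0, "rx": 0, "ry": 0, "rz": 0},
    {"dx": -2, "dy": -24, "dz": 0, "rx": 0, "ry": 0, "rz": 0},
    {"dx": -2, "dy": -32, "dz": 0, "rx": 0, "ry": 0, "rz": 0},
    {"dx": -2, "dy": -40, "dz": 0, "rx": 0, "ry": 0, "rz": 0},
  ],
)

```text
clock: 4.88
tcp_pos: [0.462, 0.1716, 0.0782]
orientation: [2.269, 2.173, -0.001]
contact_force: [0.8, -0.2, -0.5]
grip_width: 0.0003
gripper_force: 0.2
```

Request:
send_rows(
  deltas=[
    {"dx": 0, "dy": -8, "dz": 0, "rx": 0, "ry": 0, "rz": 0},
    {"dx": -1, "dy": -16, "dz": 0, "rx": 0, "ry": 0, "rz": 0},
    {"dx": -1, "dy": -24, "dz": 0, "rx": 0, "ry": 0, "rz": 0},
    {"dx": -2, "dy": -32, "dz": 0, "rx": 0, "ry": 0, "rz": 0},
    {"dx": -2, "dy": -40, "dz": 0, "rx": 0, "ry": 0, "rz": 0},
  ],
)

```text
clock: 5.3
tcp_pos: [0.46, 0.132, 0.0783]
orientation: [-2.268, -2.174, 0.0]
contact_force: [-0.8, 0.6, -0.2]
grip_width: -0.0004
gripper_force: 0.2
```

Request:
send_rows(
  deltas=[
    {"dx": 0, "dy": -8, "dz": 0, "rx": 0, "ry": 0, "rz": 0},
    {"dx": -1, "dy": -16, "dz": 0, "rx": 0, "ry": 0, "rz": 0},
    {"dx": -1, "dy": -24, "dz": 0, "rx": 0, "ry": 0, "rz": 0},
    {"dx": -2, "dy": -32, "dz": 0, "rx": 0, "ry": 0, "rz": 0},
    {"dx": -2, "dy": -40, "dz": 0, "rx": 0, "ry": 0, "rz": 0},
  ],
)

```text
clock: 5.72
tcp_pos: [0.458, 0.092, 0.0783]
orientation: [-2.268, -2.174, 0.0]
contact_force: [-0.3, -0.2, 0.3]
grip_width: 0.0002
gripper_force: 0.1
```

Request:
send_rows(
  deltas=[
    {"dx": 0, "dy": -8, "dz": 0, "rx": 0, "ry": 0, "rz": 0},
    {"dx": -1, "dy": -16, "dz": 0, "rx": 0, "ry": 0, "rz": 0},
    {"dx": -1, "dy": -24, "dz": 0, "rx": 0, "ry": 0, "rz": 0},
    {"dx": -1, "dy": -32, "dz": 0, "rx": 0, "ry": 0, "rz": 0},
    {"dx": -2, "dy": -40, "dz": 0, "rx": 0, "ry": 0, "rz": 0},
  ],
)

```text
clock: 6.13
tcp_pos: [0.4564, 0.052, 0.0783]
orientation: [2.268, 2.173, 0.001]
contact_force: [-0.3, 1.7, -0.4]
grip_width: 0.0001
gripper_force: 0.2
```

Request:
send_rows(
  deltas=[
    {"dx": 0, "dy": -8, "dz": 0, "rx": 0, "ry": 0, "rz": 0},
    {"dx": -1, "dy": -16, "dz": 0, "rx": 0, "ry": 0, "rz": 0},
    {"dx": -1, "dy": -24, "dz": 0, "rx": 0, "ry": 0, "rz": 0},
    {"dx": -1, "dy": -32, "dz": 0, "rx": 0, "ry": 0, "rz": 0},
    {"dx": -2, "dy": -40, "dz": 0, "rx": 0, "ry": 0, "rz": 0},
  ],
)

```text
clock: 6.55
tcp_pos: [0.4544, 0.012, 0.0783]
orientation: [2.268, 2.173, 0.0]
contact_force: [0.5, 0.5, 0.5]
grip_width: -0.0002
gripper_force: 0.2
```

```bash
python3 look.py s3
```

```text
scene 355 [[0.4157, -0.1424, 0.0851], [0.4837, 0.0055, 0.0964]]
scene 832 [[0.5136, 0.0811, 0.0851], [0.584, 0.2214, 0.0943]]
top 139 [[0.4157, -0.1444, 0.087], [0.4834, -0.0811, 0.0982]]
top 339 [[0.5139, 0.0806, 0.0851], [0.5827, 0.2216, 0.0984]]
[0.45412367 0.01195086 0.07826355] 6.7
```

Request:
send_rows(
  deltas=[
    {"dx": 0, "dy": -7, "dz": 0, "rx": 0, "ry": 0, "rz": 0},
    {"dx": -1, "dy": -14, "dz": 0, "rx": 0, "ry": 0, "rz": 0},
    {"dx": -1, "dy": -21, "dz": 0, "rx": 0, "ry": 0, "rz": 0},
    {"dx": -1, "dy": -28, "dz": 0, "rx": 0, "ry": 0, "rz": 0},
    {"dx": -1, "dy": -35, "dz": 0, "rx": 0, "ry": 0, "rz": 0},
  ],
)

```text
clock: 7.12
tcp_pos: [0.453, -0.0231, 0.0782]
orientation: [-2.268, -2.173, 0.0]
contact_force: [-0.0, -0.3, -0.1]
grip_width: 0.0
gripper_force: 0.2
```

Request:
send_rows(
  deltas=[
    {"dx": 0, "dy": -6, "dz": 0, "rx": 0, "ry": 0, "rz": 0},
    {"dx": 0, "dy": -12, "dz": 0, "rx": 0, "ry": 0, "rz": 0},
    {"dx": -1, "dy": -18, "dz": 0, "rx": 0, "ry": 0, "rz": 0},
    {"dx": -1, "dy": -24, "dz": 0, "rx": 0, "ry": 0, "rz": 0},
    {"dx": -1, "dy": -30, "dz": 0, "rx": 0, "ry": 0, "rz": 0},
  ],
)

```text
clock: 7.53
tcp_pos: [0.4521, -0.0528, 0.0783]
orientation: [-2.268, -2.173, 0.0]
contact_force: [-0.4, 0.9, 0.4]
grip_width: -0.0
gripper_force: 0.2
```

Request:
send_rows(
  deltas=[
    {"dx": 0, "dy": -4, "dz": 0, "rx": 0, "ry": 0, "rz": 0},
    {"dx": 0, "dy": -8, "dz": 0, "rx": 0, "ry": 0, "rz": 0},
    {"dx": -1, "dy": -12, "dz": 0, "rx": 0, "ry": 0, "rz": 0},
    {"dx": -1, "dy": -15, "dz": 0, "rx": 0, "ry": 0, "rz": 0},
    {"dx": -1, "dy": -18, "dz": 0, "rx": 0, "ry": 0, "rz": 0},
  ],
)

```text
clock: 7.95
tcp_pos: [0.4511, -0.0705, 0.0783]
orientation: [-2.268, -2.174, 0.0]
contact_force: [0.2, 1.7, -0.3]
grip_width: -0.0002
gripper_force: 0.2
```

Request:
send_rows(
  deltas=[
    {"dx": 0, "dy": -2, "dz": 0, "rx": 0, "ry": 0, "rz": 0},
    {"dx": 0, "dy": -4, "dz": 0, "rx": 0, "ry": 0, "rz": 0},
    {"dx": 0, "dy": -6, "dz": 0, "rx": 0, "ry": 0, "rz": 0},
    {"dx": 0, "dy": -6, "dz": 0, "rx": 0, "ry": 0, "rz": 0},
  ],
)

```text
clock: 8.28
tcp_pos: [0.4512, -0.0767, 0.0783]
orientation: [2.269, 2.173, -0.0]
contact_force: [0.4, 0.3, -0.0]
grip_width: 0.0001
gripper_force: 0.0
```

```bash
python3 look.py s4
```

```text
scene 280 [[0.412, -0.2272, 0.0851], [0.4819, -0.0717, 0.0957]]
scene 798 [[0.5138, 0.0814, 0.0852], [0.5845, 0.2218, 0.0945]]
top 0 0
top 380 [[0.5126, 0.0807, 0.0851], [0.5829, 0.2214, 0.0988]]
[ 0.45132621 -0.07620226  0.07834411] 8.4333
```

Nearly home. I'll creep on 1 mm per row until the bumper shows in the force.

Request:
send_rows(
  deltas=[
    {"dx": 0, "dy": -1, "dz": 0, "rx": 0, "ry": 0, "rz": 0},
    {"dx": 0, "dy": -2, "dz": 0, "rx": 0, "ry": 0, "rz": 0},
    {"dx": 0, "dy": -3, "dz": 0, "rx": 0, "ry": 0, "rz": 0},
    {"dx": 0, "dy": -4, "dz": 0, "rx": 0, "ry": 0, "rz": 0},
  ],
)

```text
clock: 8.77
tcp_pos: [0.4521, -0.0785, 0.0785]
orientation: [-2.267, -2.175, -0.005]
contact_force: [1.8, 8.7, -0.6]
grip_width: 0.0001
gripper_force: 4.5
```

Request:
send_rows(
  deltas=[
    {"dx": 0, "dy": -1, "dz": 0, "rx": 0, "ry": 0, "rz": 0},
    {"dx": 0, "dy": -2, "dz": 0, "rx": 0, "ry": 0, "rz": 0},
    {"dx": 0, "dy": -3, "dz": 0, "rx": 0, "ry": 0, "rz": 0},
  ],
)

```text
clock: 9.02
tcp_pos: [0.4522, -0.0785, 0.0786]
orientation: [-2.263, -2.176, -0.009]
contact_force: [-0.3, 17.6, 1.1]
grip_width: 0.0003
gripper_force: 8.9
```

Firm contact at about 18 N. I'll back off, lift clear and check the fit.

Request:
send_rows(
  deltas=[
    {"dx": 0, "dy": 10, "dz": 0, "rx": 0, "ry": 0, "rz": 0},
    {"dx": 1, "dy": 40, "dz": 0, "rx": 0, "ry": 0, "rz": 0},
    {"dx": 2, "dy": 80, "dz": 0, "rx": 0, "ry": 0, "rz": 0},
    {"dx": 3, "dy": 120, "dz": 0, "rx": 0, "ry": 0, "rz": 0},
    {"dx": 5, "dy": 150, "dz": 0, "rx": 0, "ry": 0, "rz": 0},
  ],
)

```text
clock: 9.43
tcp_pos: [0.456, 0.0695, 0.0785]
orientation: [2.267, 2.175, 0.001]
contact_force: [0.7, -1.2, 0.2]
grip_width: 0.0001
gripper_force: 0.0
```

```bash
python3 look.py s5; python3 - <<'E'
from h import *
f=np.load('top.npz')
cv2.imwrite('pics/t5.png',cv2.resize(f['frame'][145:260,300:450],None,fx=5,fy=5,interpolation=cv2.INTER_CUBIC))
E
```

```text
scene 464 [[0.4122, -0.2291, 0.0852], [0.4834, -0.0877, 0.0946]]
scene 852 [[0.5137, 0.0815, 0.0851], [0.5839, 0.2216, 0.0944]]
top 363 [[0.4114, -0.2273, 0.0854], [0.4829, -0.0885, 0.0983]]
top 154 [[0.5179, 0.0813, 0.086], [0.5829, 0.2215, 0.0988]]
[0.45639135 0.06950647 0.07857224] 9.5833
```

View pics/t5.png

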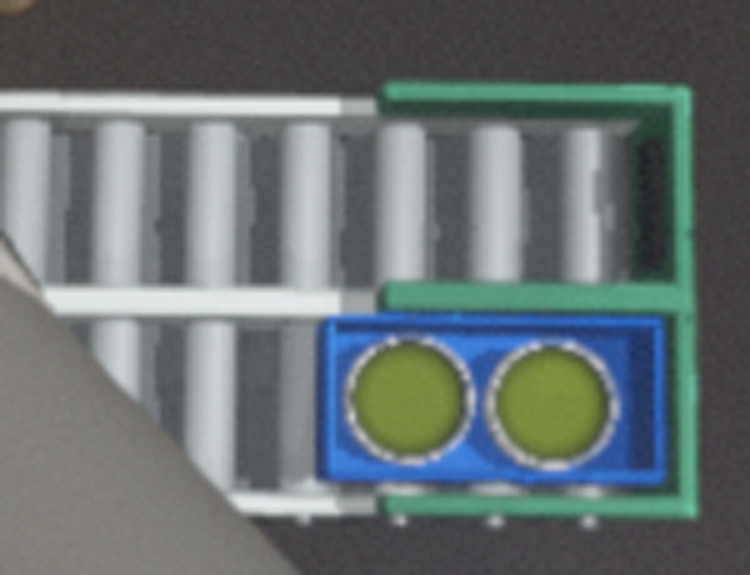

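The tote's +y end stands 25–27 mm outside the cheeks, at about (320→385) px in the crop, so it is home. I'll give it one light re-seat with a slow release, in case the rubber pushed it back.

Request:
send_rows(
  deltas=[
    {"dx": -1, "dy": -40, "dz": 0, "rx": 0, "ry": 0, "rz": 0},
    {"dx": -2, "dy": -80, "dz": 0, "rx": 0, "ry": 0, "rz": 0},
    {"dx": -4, "dy": -115, "dz": 0, "rx": 0, "ry": 0, "rz": 0},
    {"dx": -5, "dy": -135, "dz": 0, "rx": 0, "ry": 0, "rz": 0},
    {"dx": -5, "dy": -140, "dz": 0, "rx": 0, "ry": 0, "rz": 0},
  ],
)

```text
clock: 10.0
tcp_pos: [0.4498, -0.0782, 0.0779]
orientation: [-2.277, -2.165, 0.003]
contact_force: [-1.8, 1.3, -0.3]
grip_width: 0.0005
gripper_force: 0.3
```

Request:
send_rows(
  deltas=[
    {"dx": 0, "dy": -2, "dz": 0, "rx": 0, "ry": 0, "rz": 0},
    {"dx": 0, "dy": -4, "dz": 0, "rx": 0, "ry": 0, "rz": 0},
    {"dx": 0, "dy": -5, "dz": 0, "rx": 0, "ry": 0, "rz": 0},
    {"dx": 0, "dy": -6, "dz": 0, "rx": 0, "ry": 0, "rz": 0},
    {"dx": 0, "dy": -7, "dz": 0, "rx": 0, "ry": 0, "rz": 0},
  ],
)

```text
clock: 10.42
tcp_pos: [0.4514, -0.0783, 0.0784]
orientation: [-2.265, -2.176, -0.002]
contact_force: [-0.3, 6.7, 1.9]
grip_width: 0.0
gripper_force: 3.5
```

Request:
send_rows(
  deltas=[
    {"dx": 0, "dy": -1, "dz": 0, "rx": 0, "ry": 0, "rz": 0},
    {"dx": 0, "dy": -2, "dz": 0, "rx": 0, "ry": 0, "rz": 0},
    {"dx": 0, "dy": -2, "dz": 0, "rx": 0, "ry": 0, "rz": 0},
  ],
)

```text
clock: 10.67
tcp_pos: [0.4514, -0.0784, 0.0784]
orientation: [-2.262, -2.176, -0.004]
contact_force: [-0.7, 10.7, 1.9]
grip_width: 0.0004
gripper_force: 5.0
```

Solid stop at the same place. Next a slow release, then retreat upward.

Request:
send_rows(
  deltas=[
    {"dx": 0, "dy": 1, "dz": 0, "rx": 0, "ry": 0, "rz": 0},
    {"dx": 0, "dy": 2, "dz": 0, "rx": 0, "ry": 0, "rz": 0},
    {"dx": 0, "dy": 3, "dz": 0, "rx": 0, "ry": 0, "rz": 0},
    {"dx": 0, "dy": 5, "dz": 0, "rx": 0, "ry": 0, "rz": 0},
    {"dx": 0, "dy": 10, "dz": 0, "rx": 0, "ry": 0, "rz": 0},
  ],
)

```text
clock: 11.08
tcp_pos: [0.4512, -0.073, 0.0783]
orientation: [2.269, 2.172, -0.001]
contact_force: [0.8, 0.2, 1.2]
grip_width: 0.0003
gripper_force: 0.0
```

Request:
send_rows(
  deltas=[
    {"dx": 1, "dy": 25, "dz": 0, "rx": 0, "ry": 0, "rz": 0},
    {"dx": 2, "dy": 50, "dz": 15, "rx": 0, "ry": 0, "rz": 0},
    {"dx": 3, "dy": 70, "dz": 45, "rx": 0, "ry": 0, "rz": 0},
    {"dx": 4, "dy": 80, "dz": 80, "rx": 0, "ry": 0, "rz": 0},
    {"dx": 4, "dy": 80, "dz": 115, "rx": 0, "ry": 0, "rz": 0},
  ],
)

```text
clock: 11.5
tcp_pos: [0.4547, 0.0109, 0.1945]
orientation: [-2.262, -2.178, -0.0]
contact_force: [1.4, 0.5, -0.3]
grip_width: -0.0001
gripper_force: 0.0
```

Request:
send_rows(
  deltas=[
    {"dx": 0, "dy": 0, "dz": 20, "rx": 0, "ry": 0, "rz": 0},
    {"dx": 0, "dy": 0, "dz": 20, "rx": 0, "ry": 0, "rz": 0},
    {"dx": 0, "dy": 0, "dz": 20, "rx": 0, "ry": 0, "rz": 0},
  ],
)

```text
clock: 11.75
tcp_pos: [0.4559, 0.0076, 0.2143]
orientation: [2.267, 2.171, 0.002]
contact_force: [0.2, -0.9, -0.5]
grip_width: 0.0002
gripper_force: 0.0
```

```bash
python3 look.py s6
```

```text
scene 472 [[0.4121, -0.229, 0.0851], [0.4833, -0.0874, 0.0946]]
scene 822 [[0.5137, 0.0812, 0.0851], [0.5842, 0.2217, 0.0943]]
top 295 [[0.4114, -0.2275, 0.0852], [0.4824, -0.1133, 0.0982]]
top 199 [[0.5145, 0.1438, 0.0857], [0.5832, 0.2216, 0.0983]]
[0.45426139 0.00737975 0.2120522 ] 11.9
```

View pics/s6.png

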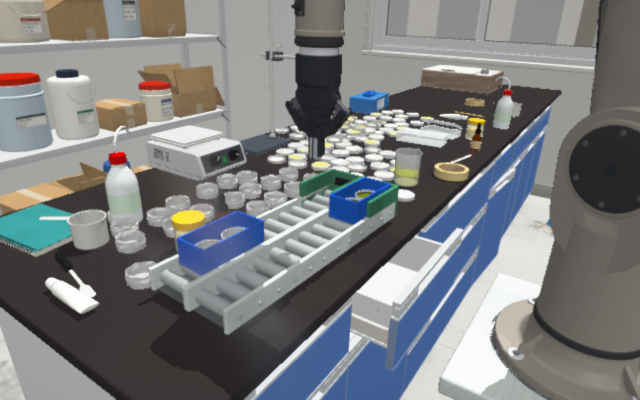

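The filled tote sits in the green bay at about (363,200), the empty tote hasn't moved at about (222,243), and the arm is clear.

```bash
python3 -c "
from bench import r
print(r.hand_in())"
```

```text
the job is handed in; nothing more can be done
None
```

The tote with the green balm is home against the bumper in the green bay of its own lane, the empty tote stayed where it was, and I've handed the job in.

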